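Set the strip jig by clicks

ROBOT

A 7-joint arm with a two-finger parallel gripper is mounted at the origin on the work surface. World frame = base frame: x ahead of the robot, y to its left, z up, the work surface at z = 0. Lengths are in m, angles in rad, forces in N, time in s.
With the tool pointing down it reaches from about 0.35 to 0.9 m from the base axis. Payload 7.2 kg.
Tool frame: the origin (TCP) lies on the mounting face of the last link; the fingertips stand 182 mm ahead of it and the grasp point (between the pads) lies 163 mm ahead of it (tips_ahead is the z of the fingertips in the tool frame, in m); z points along the fingers, y is the line along which they close (so a half turn about z gives the same grasp; the last joint's range is limited). The gripper opens to 88 mm and grips with 3 to 60 N. Pads are 20 mm wide; open, the fingers measure 115 mm over their backs; the gripper's body (75 mm by 178 mm) begins 61 mm behind the grasp point.
Start: joints at [1.222, 0.411, -0.013, 1.596, 0.006, 1.134, -0.082], TCP at [0.173, -0.601, 0.405] pointing down, gripper open.
Joint ranges: [-2.95, 2.95], [-0.29, 1.99], [-1.47, 1.44], [0.14, 2.54], [-1.03, 4.17], [0.13, 1.85], [-2.86, 2.86]. Speed limits (rad/s): [2.39, 2.39, 3.01, 3.01, 3.14, 3.14, 3.14].

INTERFACE

Orientations are given as a unit quaternion [w, x, y, z].
In Python, from rig import * gives the robot as it stands.
- The arm moves only by the tool send_rows, never from a script. Its arguments are lists of equal length, an entry for each row: "fingers": the opening, from 0 (shut) to 1 (fully open); "xyz": the shift along the tool's x, y, z in units of 30 mm (1.0 is 30 mm), a list of three; "roll": the turn about the tool's z in units of 6 degrees (1.0 is 6 degrees). In form: {"fingers": [fingers, ...], "xyz": [[x, y, z], ...], "roll": [roll, ...]}. A call has 1 to 20 rows; each row shifts and turns the commanded pose from where the row before left it, along the tool's axes as they then stand; what a row does not reach is not made up. A row lasts 1/8 s, in which the tool goes at most 62.5 mm and 10.7 degrees, less where a joint would pass 70% of its speed; a pose out of reach is approached as far as the arm can. A call is refused whole if a number of a shift passes 1 or a number of a turn 1, either way. A call with a gripper value outside its range is refused whole. The fingers move at their own pace and stop on an object; "grip_force" is the grip in N (left out, the last holds). Time passes only in rows, so rows that do not move let the fingers close. It gives the time, the measured TCP pose, the force, the opening and the grip force at its end, in the units of the state.
- state(): the state, without advancing time (a new reading comes with each control period).
- snapshot(name): name is "scene" or "top" or "wrist"; returns the picture (480x640x3 uint8, red, green, blue); there is no depth.
- get_calibration(name): a dict with "camera_matrix" (3x3 intrinsics, pixels), "pose" (4x4, takes a point from camera to world coordinates). Camera axes: x right, y down, z forward; pixel columns grow to the right and rows downward; lengths in m; the calibration is good to about 2 mm. A picture is of the moment at which its call begins: read the wrist's pose just before it. get_calibration takes no time and is no camera call; for the wrist camera it gives the pose at the moment of the call.
- close_job(): hands the job in; it is judged then, once.
The state is a dict: "clock": time; "joints": joint angles; "joint_vel": joint speeds; "joint_efforts": joint torques, N m; "tcp_pos": TCP position; "orientation": TCP orientation; "ft_force": force on the tool from outside, world axes, zero at the start; "ft_torque": the same for the moment, N m; "gripper_width": finger opening in m; "grip_force": force on a finger pad.
Only numpy, scipy, OpenCV 4.12 (cv2) and the standard library are available. Lean on these libraries where they do the work, as an engineer would, in place of code of your own. Each camera call takes 0.05 s, during which the arm holds its last target. There are 200 camera calls.

TASK

Set the strip jig for the next batch: wind its orange click dial gently anticlockwise back to its end stop, never forcing the stop, then bring it forward clockwise exactly five clicks from there. Then throw the red lock lever over to its other side, let go, and leave everything else on the table where it is.

Things in the scene. Friction and masses are not known exactly. Their poses are not given: they have to be found in the camera images.
- jig: The strip jig, bolted down: a grey and aluminium slab 170 (x) by 300 (y) by 40 mm high; origin under its centre, x away from its front, y along it, z up. In its frame the dial stands at x -40, y -85 mm, the lock lever at x -35, y 105 mm, stop block and fence along the far (+x) edge. All else on the slab stays below 33 mm above its top.
- dial_grip (a point): Point on the dial's upright axis, at the height to grip, 33 mm above the slab's top; fixed to the jig, does not turn. The dial is a round orange knob, diameter 44 mm (flutes are looks only), from 9 to 45 mm above the slab, with a white line on top, on a dark skirt of diameter 72 mm whose top lies 9 mm above the slab; keep fingertips above the skirt.
- dial_foot (a point): Point on the dial's axis at the slab's top; does not turn. The dial clicks 24 times a turn (0.262 rad a click) and rests only in a click. Leaving a click the torque rises to 0.13 to 0.19 Nm at a quarter click, is nil at half, then pulls into the next; friction adds 0.02 Nm. It starts 2 to 8 clicks clockwise (seen from above) of the end stop; its far end is at 11.
- stop_pin: End stop: sprung brass pin, diameter 6, height 9 mm, on the slab, 41 mm from the dial's axis; origin on that axis at the slab's top. Turned anticlockwise, a white lug on the skirt meets it just past the zero click; it then gives by 1 rad per 3 Nm of dial torque. Let go there, the dial returns to the zero click. Delicate: more than 12 N (0.49 Nm) strains it.
- stop_block (a point): Centre of the blue stop block (30 by 26 by 30 mm), 22 mm above the slab, which the dial drives along the jig's +y, 0.25 mm for each click clockwise. Too fine to judge from measured poses; need not be touched.
- scale_zero (a point): Fixed point of the jig where stop_block stands when the dial is in the zero click; axes as the jig's.
- lock (a joint): Lock lever angle: 0 at the start, leaning 0.5 rad towards the jig's front (-x); 1.0 fully thrown, leaning 0.5 rad towards +x. It pivots about the jig's y axis direction, 22 mm above the slab, takes about 0.06 Nm, and stays where it is left. Locked is above 0.85.
- lock_tip (a point): Centre of the red ball, diameter 26 mm, at the lock lever's end, 70 mm from its pivot; rod diameter 10 mm.
- strip: Wooden strip 12 by 110 by 12 mm lying in the jig's channel by the fence. Leave alone.
- lattice: White rod lattice model on a wooden base, 130 by 130 by 136 mm. Origin under its centre. Leave alone.
- house: Grey concrete open-topped house model, 150 by 130 by 90 mm. Leave alone.
- steps: Grey stepped block model with a red top, 100 by 120 by 80 mm. Leave alone.
- glue: White glue bottle, diameter 48, height 130 mm. Leave alone.
- cup: Blue cup, diameter 76, height 90 mm. Leave alone.
- driver: Green-handled screwdriver, 160 mm long, lying on the table. Leave alone.

How it is judged:
On the way, in this order (a step that is already met when the one before it is completed fails the run):
1. the dial is wound back to its zero click at the end stop (y of stop_block in the frame of scale_zero below 7.5e-05 m), for 0.1 s.
2. the dial is five clicks forward of the stop, with the lever not yet thrown (y of stop_block in the frame of scale_zero between 0.0011375 and 0.0013625 m and value of joint lock below 0.3 rad and contact force between the fingers and jig below 0.3 N), for 0.2 s.
3. the lock lever is thrown over (value of joint lock above 0.85 rad), for 0.1 s.
At the end, for the whole second after the job is handed in: The dial rests five clicks clockwise of its end stop (the stop block 1.25 mm from its zero, within 0.11 mm, just under half a click) and the lock lever is thrown over (joint above 0.85 rad of 1.0); the other things stand within 30 mm of where they were (y of stop_block in the frame of scale_zero between 0.0011375 and 0.0013625 m and value of joint lock above 0.85 rad and distance of each of strip, lattice, house, steps, glue, cup, driver from where it was at the start of the episode below 0.03 m); the robot touches nothing.
It fails at once if the stop pin is loaded with more than 12 N (contact force between jig and stop_pin above 12 N).
It fails at once if the lever is thrown (above 0.5 rad) before the dial stands at five clicks (value of joint lock above 0.5 rad and not (y of stop_block in the frame of scale_zero between 0.0011375 and 0.0013625 m)).
It fails at once if the strip in the jig or another bystander is moved by more than 30 mm (distance of any of strip, lattice, house, steps, glue, cup, driver from where it was at the start of the episode above 0.03 m).
It also fails if it takes over 72 s, if anything falls off the work surface, if the arm or the gripper's body presses on something with over 40 N, if the wrist force passes 120 N, or if a joint passes its speed limit or range.

## Working session

There is one attempt and no reset: what is moved stays moved. The work goes in short steps, Python scripts to look and compute and a tool call to move; the robot and the scene stay as the last step left them, time stands still between calls to the robot, and variables do not carry over. Pictures are saved under pics/ and viewed, at most 10 in all, crops included, and the job is handed in when it is done.

Besides the shell and the picture viewer there is one more tool, called after "Call:" as name(argument=value, ...) on one line, values as JSON. send_rows: Moves the arm, as the interface text tells. Its arguments: {"type":"object","properties":{"fingers":{"type":"array","items":{"type":"number"}},"xyz":{"type":"array","items":{"type":"array","items":{"type":"number"}}},"roll":{"type":"array","items":{"type":"number"}},"grip_force":{"type":"number"}},"required":["fingers","xyz","roll"]}

```bash
mkdir -p pics; python3 - <<'E'
from rig import *
import cv2,numpy as np
s=state();print({k:np.round(v,3) for k,v in s.items()})
for n in ("scene","top"):
    im=snapshot(n);cv2.imwrite(f"pics/{n}0.png",im[:,:,::-1]);c=get_calibration(n);print(n,np.round(c["camera_matrix"],1).tolist(),np.round(c["pose"],3).tolist())
E
```

```text
{'clock': np.float64(0.0), 'joints': array([ 1.222,  0.412, -0.013,  1.597,  0.006,  1.134, -0.082]), 'joint_vel': array([ 0.001,  0.001, -0.001, -0.002,  0.002,  0.001, -0.   ]), 'joint_efforts': array([ 0.0000e+00, -5.8797e+01,  6.4200e-01, -2.9108e+01, -5.4000e-02,
        1.8000e-02,  0.0000e+00]), 'tcp_pos': array([ 0.173, -0.6  ,  0.404]), 'orientation': array([-0.001,  0.99 ,  0.14 , -0.   ]), 'ft_force': array([ 0.604,  0.3  , -0.091]), 'ft_torque': array([-0.014,  0.018, -0.047]), 'grip_force': np.float64(0.0), 'gripper_width': np.float64(0.088)}
scene [[583.2, 0.0, 321.0], [0.0, 583.2, 229.1], [0.0, 0.0, 1.0]] [[-0.809, 0.371, -0.456, 1.118], [0.588, 0.495, -0.64, 0.805], [-0.012, -0.786, -0.618, 0.875], [0.0, 0.0, 0.0, 1.0]]
top [[566.2, 0.0, 322.9], [0.0, 566.2, 240.5], [0.0, 0.0, 1.0]] [[-0.006, -0.993, 0.119, 0.365], [-1.0, 0.006, -0.005, 0.011], [0.004, -0.119, -0.993, 1.52], [0.0, 0.0, 0.0, 1.0]]
```

View pics/top0.png

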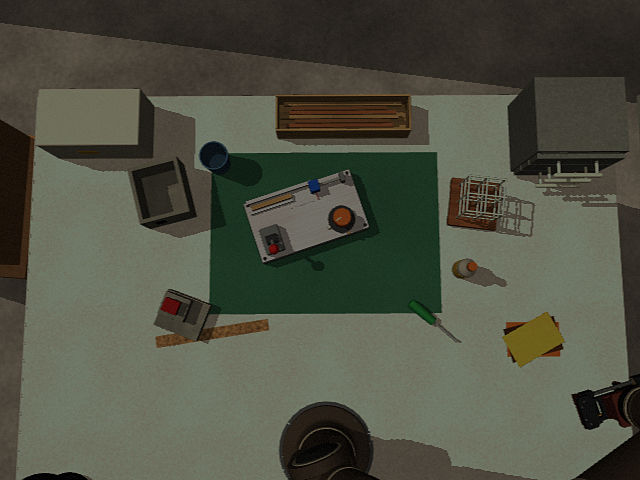

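View pics/scene0.png

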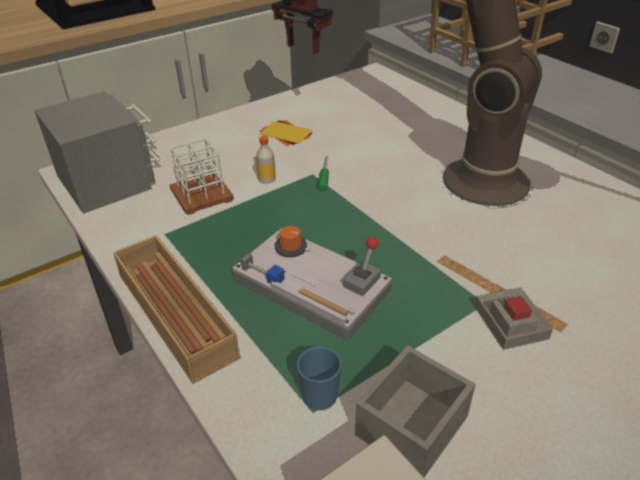

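The top view shows the orange dial at about (342,217), the red ball at (273,248) and the blue stop block at (314,186). In the scene view the dial is at (290,238) and the ball at (372,242). Next I measure by colour.

```bash
cat >h.py <<'E'
from rig import *
import cv2,numpy as np
def ray(c,uv,z=None):
    P=c["pose"];d=P[:3,:3]@np.linalg.solve(c["camera_matrix"],[uv[0],uv[1],1.]);o=P[:3,3]
    return (o,d/np.linalg.norm(d)) if z is None else o+d*(z-o[2])/d[2]
def cross(r1,r2):
    A=np.stack([r1[1],-r2[1]],1);t=np.linalg.lstsq(A,r2[0]-r1[0],rcond=None)[0]
    p=r1[0]+t[0]*r1[1];q=r2[0]+t[1]*r2[1];return (p+q)/2,np.linalg.norm(p-q)
def blob(im,lo,hi,win,minS=140,minV=60):
    h=cv2.cvtColor(im,cv2.COLOR_RGB2HSV);m=cv2.inRange(h,(lo,minS,minV),(hi,255,255))
    if lo==0: m|=cv2.inRange(h,(176,minS,minV),(180,255,255))
    x0,y0,x1,y1=win;k=np.zeros_like(m);k[y0:y1,x0:x1]=m[y0:y1,x0:x1]
    n,l,st,ce=cv2.connectedComponentsWithStats(k);i=1+np.argmax(st[1:,4]);return ce[i],st[i]
E
python3 - <<'E'
from h import *
T,S=get_calibration("top"),get_calibration("scene")
t=cv2.imread("pics/top0.png")[:,:,::-1].copy();s=cv2.imread("pics/scene0.png")[:,:,::-1].copy()
for n,lo,hi,wt,ws,z in (("dial",4,16,(320,195,365,240),(270,220,310,260),.085),("ball",0,4,(255,235,290,262),(355,230,385,255),.1234),("block",105,125,(300,172,330,200),(260,260,290,285),.077)):
    a,sa=blob(t,lo,hi,wt);b,sb=blob(s,lo,hi,ws)
    print(n,a,sa,b,sb,"plane",ray(T,a,z),ray(S,b,z),"x",cross(ray(T,a),ray(S,b)))
# slab top outline
h=cv2.cvtColor(t,cv2.COLOR_RGB2HSV);m=cv2.inRange(h,(0,0,100),(180,60,255));k=np.zeros_like(m);k[160:275,235:380]=m[160:275,235:380]
k[:, :]=k; c=max(cv2.findContours(cv2.morphologyEx(k,cv2.MORPH_CLOSE,np.ones((5,5))),0,2)[0],key=cv2.contourArea)
bx=cv2.boxPoints(cv2.minAreaRect(c));print(bx);print([ray(T,p,.04).round(4)[:2] for p in bx])
cv2.imwrite("pics/c.png",np.hstack([cv2.resize(t[165:270,235:380],(580,420),interpolation=2)])[:,:,::-1])
E
```

```text
dial [341.73221757 216.23430962] [333 208  18  18 239] [289.93679458 238.00902935] [280 226  21  25 443] plane [ 0.5992904  -0.04454084  0.085     ] [ 0.60716687 -0.02689192  0.085     ] x (array([ 0.59967362, -0.04359392,  0.07091072]), np.float64(0.004803599837192317))
ball [272.5862069  248.22413793] [269 244   8   9  58] [371.89215686 242.21568627] [367 237  11  11 102] plane [0.51370234 0.12918249 0.1234    ] [0.50675686 0.1243904  0.1234    ] x (array([0.51238212, 0.12928682, 0.12951   ]), np.float64(0.001826671420663209))
block [313.40206186 184.77319588] [308 179  12  12  97] [274.4127907  273.37790698] [267 266  16  16 172] plane [0.6836928  0.02788196 0.077     ] [0.6899835  0.04032661 0.077     ] x (array([0.68502495, 0.02881339, 0.06605143]), np.float64(0.00266380906804527))
[[242.7     202.1    ]
 [347.99997 167.     ]
 [367.89996 226.69998]
 [262.6     261.8    ]]
[array([0.646, 0.216]), array([ 0.7398, -0.0644]), array([ 0.5783, -0.1151]), array([0.487 , 0.1622])]
```

View pics/c.png

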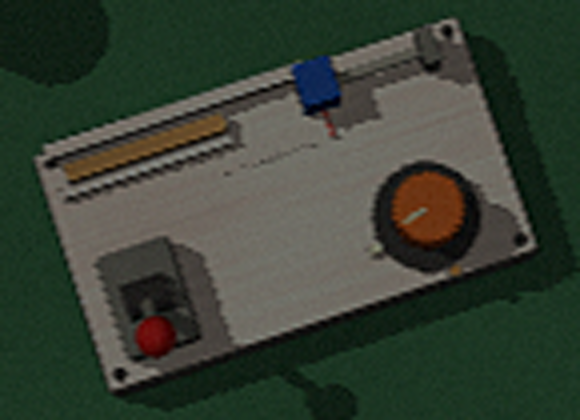

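The crop shows the dial's white lug at lower left, about 214° around the dial, and the brass pin at lower right, about 298°. That puts the dial roughly 5 clicks from the stop. The lever leans to the front. I move above the dial for a close wrist view.

Call:
send_rows(fingers=[1, 1, 1, 1, 1, 1, 1, 1, 1, 1, 1, 1, 1, 1, 1, 1, 1, 1, 1, 1], xyz=[[0.94, -0.69, 0], [0.94, -0.69, 0], [0.94, -0.69, 0], [0.94, -0.69, 0], [0.94, -0.69, 0], [0.94, -0.69, 0], [0.94, -0.69, 0], [0.94, -0.69, 0], [0.94, -0.69, 0], [0.94, -0.69, 0], [0.94, -0.69, 0], [0.94, -0.69, 0], [0.94, -0.69, 0], [0.94, -0.69, 0], [0.94, -0.69, 0], [0.94, -0.69, 0], [0.94, -0.69, 0], [0.94, -0.69, 0], [0.94, -0.69, 0], [0.94, -0.69, 0]], roll=[0, 0, 0, 0, 0, 0, 0, 0, 0, 0, 0, 0, 0, 0, 0, 0, 0, 0, 0, 0])

```text
clock: 2.6
tcp_pos: [0.6009, -0.0456, 0.4042]
orientation: [-0.0, 0.99, 0.14, -0.0]
ft_force: [0.8, 0.2, -1.1]
gripper_width: 0.0877
grip_force: 0.0
```

```bash
python3 - <<'E'
from h import *
s=state();print(s["clock"],{k:np.round(s[k],4) for k in ("tcp_pos","orientation","joints","ft_force","ft_torque")})
W=get_calibration("wrist");im=snapshot("wrist");np.savez("w1.npz",P=W["pose"],K=W["camera_matrix"]);cv2.imwrite("pics/w1.png",im[:,:,::-1]);print(W["pose"].round(3),W["camera_matrix"].round(1))
E
```

```text
2.6 {'tcp_pos': array([ 0.6009, -0.0456,  0.4042]), 'orientation': array([-0.000e+00,  9.902e-01,  1.398e-01, -4.000e-04]), 'joints': array([ 0.2531,  0.399 , -0.3471,  1.6355,  0.1464,  1.1337, -1.4212]), 'ft_force': array([ 0.8083,  0.169 , -1.0623]), 'ft_torque': array([ 0.0119, -0.073 ,  0.0167])}
[[ 0.277 -0.924 -0.262  0.673]
 [-0.961 -0.267 -0.076 -0.026]
 [ 0.001  0.272 -0.962  0.385]
 [ 0.     0.     0.     1.   ]] [[424.4   0.  325.1]
 [  0.  424.4 242.1]
 [  0.    0.    1. ]]
```

View pics/w1.png

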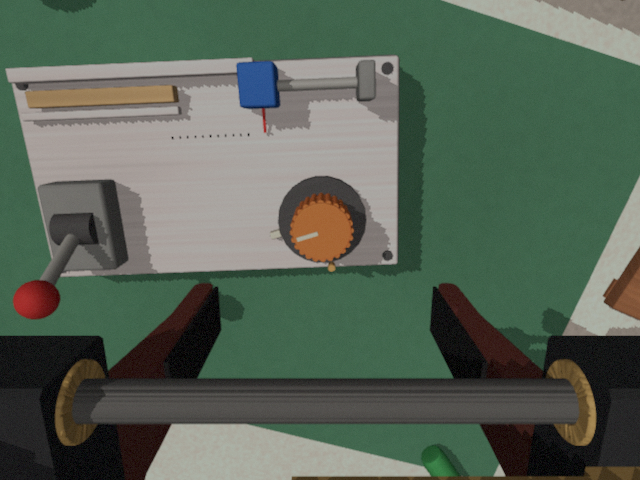

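The wrist view shows the dial skirt spanning columns 279–366 and rows 177–263. The lug is at (276,235), the pin at (332,267) and the ball at (37,299). Now I fit the skirt and find the jig axes.

```bash
python3 - <<'E'
from h import *
d=np.load("w1.npz");C=dict(pose=d["P"],camera_matrix=d["K"])
im=cv2.imread("pics/w1.png")[:,:,::-1].copy();h=cv2.cvtColor(im,cv2.COLOR_RGB2HSV)
org=cv2.inRange(h,(4,150,60),(18,255,255));gray=cv2.cvtColor(im,cv2.COLOR_RGB2GRAY)
m=((gray<75)&(h[:,:,1]<110)).astype(np.uint8)*255|org
k=np.zeros_like(m);k[165:275,255:380]=m[165:275,255:380];k=cv2.morphologyEx(k,cv2.MORPH_OPEN,np.ones((7,7)))
c=max(cv2.findContours(k,0,2)[0],key=cv2.contourArea)
P=np.array([ray(C,p[0],.049)[:2] for p in cv2.convexHull(c)])
(x,y),r=cv2.minEnclosingCircle(P.astype(np.float32));e=cv2.fitEllipse((P*1e4).astype(np.float32));print("skirt",x,y,r,e)
cen=np.array([x,y])
for n,p,z in (("holeA",(387,68),.04),("holeB",(387,255),.04),("holeC",(22,85),.04),("lug",(276,235),.049),("pin",(332,268),.045),("blockc",(257,85),.07)): print(n,ray(C,p,z).round(4))
a,s=blob(im,0,4,(10,270,65,325));print("ball",a,s,ray(C,a,.1234).round(4))
T=get_calibration("top");print("2view ball",cross(ray(C,a),ray(T,(272.59,248.22))))
oc=max(cv2.findContours(org[165:275,255:380],0,2)[0],key=cv2.contourArea);print("orange bbox",cv2.boundingRect(oc))
# white line on orange top: bright low-sat px
w=((h[:,:,1]<110)&(gray>130)).astype(np.uint8);w[:205]=0;w[262:]=0;w[:,:292]=0;w[:,355:]=0
ys,xs=np.nonzero(w);q=np.array([ray(C,p,.085)[:2] for p in zip(xs,ys)]);print("line",xs.min(),xs.max(),ys.min(),ys.max())
v=np.linalg.svd(q-q.mean(0))[2][0];print(q.mean(0)-cen,np.degrees(np.arctan2(v[1],v[0])))
for n,p,z in (("lug",(276,235),.049),("pin",(332,268),.045)):
    u=ray(C,p,z)[:2]-cen;print(n,np.hypot(*u),np.degrees(np.arctan2(u[1],u[0])))
E
```

```text
skirt 0.598716676235199 -0.04467981308698654 0.035530347377061844 ((5993.80126953125, -443.9324645996094), (689.1118774414062, 706.9910278320312), 27.221817016601562)
holeA [ 0.7236 -0.06    0.04  ]
holeB [ 0.5827 -0.1068  0.04  ]
holeC [0.6347 0.2041 0.04  ]
lug [ 0.5762 -0.012   0.049 ]
pin [ 0.5602 -0.0645  0.045 ]
blockc [0.6835 0.0267 0.07  ]
ball [ 35.67725258 299.34490399] [  13  281   47   38 1354] [0.5103 0.1277 0.1234]
2view ball (array([0.51255559, 0.12767457, 0.12575448]), np.float64(0.0031434733122090532))
orange bbox (35, 28, 64, 69)
line 292 317 232 261
[-0.01522788  0.0103048 ] 169.7028946743065
lug 0.03971897739639003 124.56997944437563
pin 0.04336699702046995 -152.7847504814082
```

Call:
send_rows(fingers=[1, 1, 1, 1, 1, 1, 1, 1, 1, 1, 1, 1, 1, 1, 1, 1, 1], xyz=[[-0.05, -0.05, 0], [0, 0, 0.2], [0, 0, 0.2], [0, 0, 0.2], [0, 0, 0.2], [0, 0, 0.2], [0, 0, 0.2], [0, 0, 0.2], [0, 0, 0.2], [0, 0, 0.2], [0, 0, 0.2], [0, 0, 0.2], [0, 0, 0.2], [0, 0, 0.2], [0, 0, 0], [0, 0, 0], [0, 0, 0]], roll=[1, 1, 1, 1, 1, 1, 1, 1, 1, 1, 1, 1, 1, 1, 1, 0, 0])

```text
clock: 4.78
tcp_pos: [0.5985, -0.0453, 0.3266]
orientation: [0.0, 0.8, -0.601, -0.0]
ft_force: [0.6, 0.2, 0.0]
gripper_width: 0.0878
grip_force: 0.0
```

```bash
cat >st.py <<'E'
from h import *
s=state();q=s["orientation"];print(round(s["clock"],2),"yaw",np.degrees(2*np.arctan2(q[2],q[1])).round(2),{k:np.round(s[k],4).tolist() for k in ("tcp_pos","joints","ft_force","ft_torque","gripper_width","grip_force")})
E
python3 st.py
```

```text
4.78 yaw -73.81 {'tcp_pos': [0.5985, -0.0453, 0.3266], 'joints': [-0.0244, 0.4439, 0.0258, 1.7457, -0.0134, 0.9523, -2.8524], 'ft_force': [0.5968, 0.2462, 0.0181], 'ft_torque': [0.1086, 0.0002, 0.0229], 'gripper_width': 0.0878, 'grip_force': 0.0}
```

Call:
send_rows(fingers=[1, 1, 1, 1, 1, 1, 1, 1, 1, 1, 1, 1, 1, 1, 1, 1, 1, 1, 1, 1], xyz=[[0, 0, 0], [0, 0, 0], [0, 0, 0], [0, 0, 0], [0, 0, 0], [0, 0, 0], [0, 0, 0], [0, 0, 0], [0, 0, 0], [0, 0, 0], [0, 0, 0], [0, 0, 0], [0.02, -0.02, 0.5], [0, 0, 0.5], [0, 0, 0.5], [0, 0, 0.5], [0, 0, 0.5], [0, 0, 0.5], [0, 0, 0], [0, 0, 0]], roll=[-1, -1, -1, -1, -1, -1, -1, -1, -1, -1, -1, -1, 0, 0, 0, 0, 0, 0, 0, 0])

```text
clock: 7.28
tcp_pos: [0.5994, -0.0448, 0.2369]
orientation: [-0.0, 1.0, -0.017, 0.0]
ft_force: [0.6, -0.2, 0.2]
gripper_width: 0.088
grip_force: 0.0
```

```bash
python3 st.py
```

```text
7.28 yaw -1.91 {'tcp_pos': [0.5994, -0.0448, 0.2369], 'joints': [0.1661, 0.5705, -0.2349, 1.7961, 0.177, 0.795, -1.7615], 'ft_force': [0.6113, -0.2254, 0.2458], 'ft_torque': [0.0382, 0.0386, -0.0124], 'gripper_width': 0.088, 'grip_force': 0.0}
```

Call:
send_rows(fingers=[0.4, 0.4, 0.4, 0.4, 0.4, 0.4, 0.4, 0.4], xyz=[[0, 0, 0], [0, 0, 0], [0, 0, 0], [0, 0, 0], [0, 0, 0], [0, 0, 0], [0, 0, 0], [0, 0, 0]], roll=[0, 0, 0, 0, 0, 0, 0, 0], grip_force=16)

```text
clock: 8.28
tcp_pos: [0.5992, -0.044, 0.2368]
orientation: [-0.0, 1.0, -0.016, 0.0]
ft_force: [-0.2, 5.2, 1.7]
gripper_width: 0.0437
grip_force: 16.0
```

```bash
python3 st.py
```

```text
8.28 yaw -1.87 {'tcp_pos': [0.5992, -0.044, 0.2368], 'joints': [0.1656, 0.5705, -0.2358, 1.7965, 0.1764, 0.7948, -1.7615], 'ft_force': [-0.1845, 5.2336, 1.7173], 'ft_torque': [1.1068, 0.1718, -0.0074], 'gripper_width': 0.0437, 'grip_force': 15.9982}
```

Call:
send_rows(fingers=[0.4, 0.4, 0.4, 0.4, 0.4, 0.4, 0.4, 0.4, 0.4, 0.4, 0.4, 0.4, 0.4, 0.4, 0.4, 0.4, 0.4, 0.4], xyz=[[0, -0.03, 0], [0, 0, 0], [0, 0, 0], [0, 0, 0], [0, 0, 0], [0, 0, 0], [0, 0, 0], [0, 0, 0], [0, 0, 0], [0, 0, 0], [0, 0, 0], [0, 0, 0], [0, 0, 0], [0, 0, 0], [0, 0, 0], [0, 0, 0], [0, 0, 0], [0, 0, 0]], roll=[0, -0.5, -0.5, -0.5, -0.5, -0.5, -0.5, -0.5, -0.5, -0.5, -0.5, -0.5, -0.5, -0.5, -0.5, -0.5, 0, 0])

```text
clock: 10.52
tcp_pos: [0.599, -0.043, 0.2368]
orientation: [-0.001, 0.93, 0.368, 0.0]
ft_force: [-2.5, 5.6, 5.9]
gripper_width: 0.0438
grip_force: 16.0
```

```bash
cat >>st.py <<'E'
import sys
if len(sys.argv)>1:
    W=get_calibration("wrist");im=snapshot("wrist");np.savez(sys.argv[1]+".npz",P=W["pose"],K=W["camera_matrix"]);cv2.imwrite("pics/"+sys.argv[1]+".png",im[:,:,::-1])
E
python3 st.py w2
```

```text
10.53 yaw 43.13 {'tcp_pos': [0.599, -0.043, 0.2368], 'joints': [0.3044, 0.5989, -0.4315, 1.7869, 0.3246, 0.8269, -1.1012], 'ft_force': [-2.5454, 5.6233, 5.9107], 'ft_torque': [1.2883, 0.4662, 0.0334], 'gripper_width': 0.0438, 'grip_force': 15.9993}
```

View pics/w2.png

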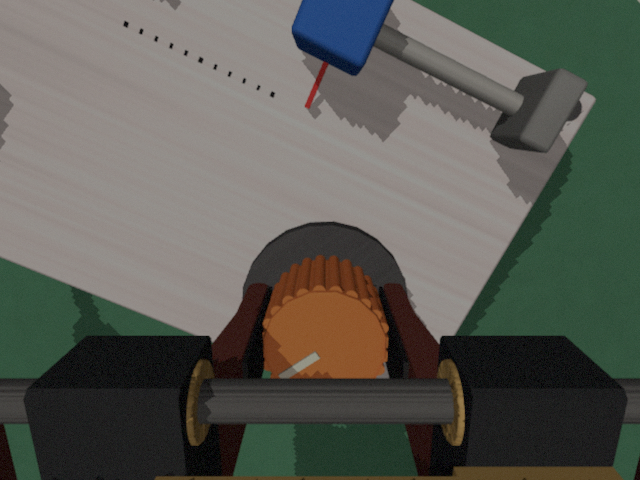

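The dial is gripped, with the white line running (280,377)–(318,356). The pads are above the skirt. I check the line's world angle to see whether the grip slipped.

```bash
cat >la.py <<'E'
from h import *
def ang(f,a,b,z=.085):
    d=np.load(f+".npz");C=dict(pose=d["P"],camera_matrix=d["K"]);u=(ray(C,a,z)-ray(C,b,z))[:2];return np.degrees(np.arctan2(u[1],u[0])),np.hypot(*u)
def cal(f): 
    d=np.load(f+".npz");return dict(pose=d["P"],camera_matrix=d["K"])
E
python3 -c "
from la import *
print(ang('w1',(297,241),(317,235)),ang('w2',(281,376),(318,356)),ray(cal('w2'),(326,337),.085))"
```

```text
(np.float64(123.31118331102758), np.float64(0.015384754102594963)) (np.float64(164.3828906169454), np.float64(0.015441443266776529)) [ 0.60173897 -0.04189946  0.085     ]
```

Call:
send_rows(fingers=[0.4, 0.4, 0.4, 0.4, 0.4, 0.4, 0.4, 0.4, 0.4, 0.4, 0.4, 0.4], xyz=[[0, 0, 0], [0, 0, 0], [0, 0, 0], [0, 0, 0], [0, 0, 0], [0, 0, 0], [0, 0, 0], [0, 0, 0], [0, 0, 0], [0, 0, 0], [0, 0, 0], [0, 0, 0]], roll=[-0.5, -0.5, -0.5, -0.5, -0.5, -0.5, -0.5, -0.5, -0.5, -0.5, 0, 0])

```text
clock: 12.08
tcp_pos: [0.5985, -0.0426, 0.2367]
orientation: [-0.001, 0.803, 0.596, -0.0]
ft_force: [-4.9, 7.0, 6.4]
gripper_width: 0.0439
grip_force: 16.0
```

```bash
python3 st.py w3
```

```text
12.07 yaw 73.15 {'tcp_pos': [0.5985, -0.0426, 0.2367], 'joints': [0.3926, 0.6266, -0.5594, 1.7813, 0.4222, 0.8571, -0.6574], 'ft_force': [-4.89, 7.005, 6.3794], 'ft_torque': [1.4749, 0.9207, 0.0663], 'gripper_width': 0.0439, 'grip_force': 16.0001}
```

View pics/w3.png

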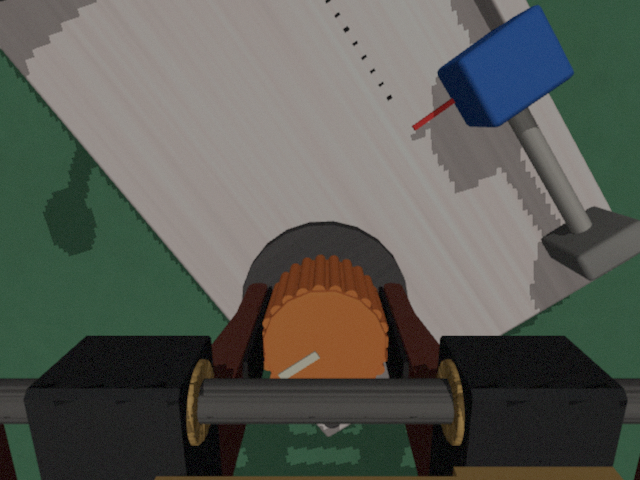

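The line sits at the same pixels, (280,377)–(318,356), so the grip has not slipped over 75°. Now a gentle 3.6° probe of the stop.

Call:
send_rows(fingers=[0.4, 0.4, 0.4, 0.4], xyz=[[0, 0, 0], [0, 0, 0], [0, 0, 0], [0, 0, 0]], roll=[-0.3, -0.3, 0, 0])

```text
clock: 12.62
tcp_pos: [0.5985, -0.0426, 0.2367]
orientation: [-0.001, 0.784, 0.62, -0.0]
ft_force: [-5.4, 6.9, 6.6]
gripper_width: 0.0434
grip_force: 16.0
```

```bash
python3 st.py
```

```text
12.62 yaw 76.7 {'tcp_pos': [0.5985, -0.0426, 0.2367], 'joints': [0.4029, 0.6305, -0.5745, 1.7806, 0.4335, 0.8612, -0.6044], 'ft_force': [-5.3631, 6.9195, 6.5764], 'ft_torque': [1.4943, 0.9484, -0.2549], 'gripper_width': 0.0434, 'grip_force': 16.0}
```

The torque changed by 0.32 Nm, more than a click can give (0.21 Nm), so this is the stop. I back off, dwell at zero, then go forward 75°.

Call:
send_rows(fingers=[0.4, 0.4, 0.4, 0.4, 0.4], xyz=[[0, 0, 0], [0, 0, 0], [0, 0, 0], [0, 0, 0], [0, 0, 0]], roll=[0.3, 0.3, 0, 0, 0])

```text
clock: 13.25
tcp_pos: [0.5985, -0.0426, 0.2367]
orientation: [-0.001, 0.803, 0.596, -0.0]
ft_force: [-4.4, 7.2, 6.3]
gripper_width: 0.0438
grip_force: 16.0
```

```bash
python3 st.py
```

```text
13.25 yaw 73.14 {'tcp_pos': [0.5985, -0.0426, 0.2367], 'joints': [0.3925, 0.6266, -0.5593, 1.7813, 0.4222, 0.8571, -0.6575], 'ft_force': [-4.3957, 7.2365, 6.2789], 'ft_torque': [1.4721, 0.8882, -0.0189], 'gripper_width': 0.0438, 'grip_force': 16.0}
```

Call:
send_rows(fingers=[0.4, 0.4, 0.4, 0.4, 0.4, 0.4, 0.4, 0.4, 0.4, 0.4, 0.4, 0.4, 0.4, 0.4, 0.4], xyz=[[0, 0, 0], [0, 0, 0], [0, 0, 0], [0, 0, 0], [0, 0, 0], [0, 0, 0], [0, 0, 0], [0, 0, 0], [0, 0, 0], [0, 0, 0], [0, 0, 0], [0, 0, 0], [0, 0, 0], [0, 0, 0], [0, 0, 0]], roll=[0.5, 0.5, 0.5, 0.5, 0.5, 0.5, 0.5, 0.5, 0.5, 0.5, 0.5, 0.5, 0.5, 0.5, 0.5])

```text
clock: 15.12
tcp_pos: [0.5991, -0.0432, 0.2367]
orientation: [-0.0, 0.97, 0.242, 0.0]
ft_force: [-1.9, 4.6, 2.3]
gripper_width: 0.0435
grip_force: 16.0
```

Call:
send_rows(fingers=[0.4, 0.4, 0.4, 0.4, 0.4, 0.4, 0.4, 0.4, 0.4, 0.4, 0.4, 0.4, 0.4], xyz=[[0, 0, 0], [0, 0, 0], [0, 0, 0], [0, 0, 0], [0, 0, 0], [0, 0, 0], [0, 0, 0], [0, 0, 0], [0, 0, 0], [0, 0, 0], [0, 0, 0], [0, 0, 0], [0, 0, 0]], roll=[0.5, 0.5, 0.5, 0.5, 0.5, 0.5, 0.5, 0.5, 0.5, 0.5, 0, 0, 0])

```text
clock: 16.75
tcp_pos: [0.5992, -0.0439, 0.2368]
orientation: [-0.0, 1.0, -0.016, 0.0]
ft_force: [-1.2, 3.5, 2.5]
gripper_width: 0.044
grip_force: 16.0
```

```bash
python3 st.py w4
```

```text
16.75 yaw -1.87 {'tcp_pos': [0.5992, -0.0439, 0.2368], 'joints': [0.1651, 0.5705, -0.2358, 1.7966, 0.1775, 0.7949, -1.7627], 'ft_force': [-1.2266, 3.4963, 2.4971], 'ft_torque': [0.8744, 0.2005, 0.0553], 'gripper_width': 0.044, 'grip_force': 15.9993}
```

View pics/w4.png

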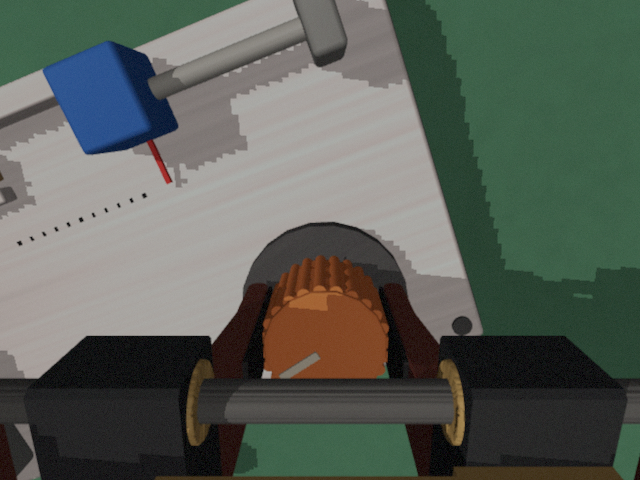

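The line is again at (280,377)–(318,356) in the tool frame, with the tool back at its starting yaw. I release, rise and check.

Call:
send_rows(fingers=[1, 1, 1, 1, 1, 1, 1, 1, 1, 1, 1, 1, 1, 1, 1, 1], xyz=[[0, 0, 0], [0, 0, 0], [0, 0, 0], [0, 0, 0], [0, 0, 0], [0, 0, 0], [0, 0, -0.6], [0, 0, -0.6], [0, 0, -0.6], [0, 0, -0.6], [0, 0, -0.6], [0, 0, -0.7], [0, 0, -0.7], [0, 0, -0.6], [0, 0, -0.6], [0, 0, 0]], roll=[0, 0, 0, 0, 0, 0, 0, 0, 0, 0, 0, 0, 0, 0, 0, 0])

```text
clock: 18.8
tcp_pos: [0.5995, -0.0439, 0.4063]
orientation: [0.0, 1.0, -0.017, 0.001]
ft_force: [-0.6, -1.1, -0.4]
gripper_width: 0.0878
grip_force: 0.0
```

```bash
python3 st.py w5
```

```text
18.8 yaw -1.91 {'tcp_pos': [0.5995, -0.0439, 0.4063], 'joints': [0.191, 0.3845, -0.2654, 1.6425, 0.1095, 1.1266, -1.7069], 'ft_force': [-0.5993, -1.0868, -0.4009], 'ft_torque': [0.0125, -0.0452, 0.0073], 'gripper_width': 0.0878, 'grip_force': 0.0}
```

View pics/w5.png

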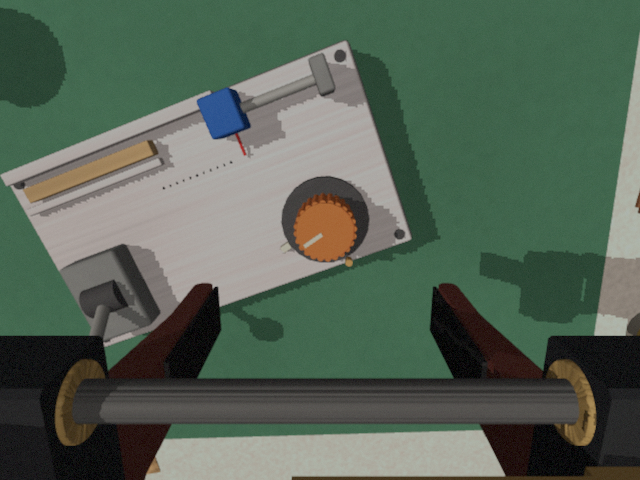

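The lug is at (286,246), the pin at (349,263), and the line runs (304,247)–(322,235). I compare angles with the start picture.

```bash
python3 -c "
from la import *
print(ang('w5',(305,246),(322,235)))
C=cal('w5');c=np.array([.599,-.0445])
for p,z in (((286,246),.049),((349,264),.045)):
  u=ray(C,p,z)[:2]-c;print(np.hypot(*u),np.degrees(np.arctan2(u[1],u[0])))
# lever move from here, in tool units after turning to jig yaw
q=state();y=np.radians(18.4);X=np.array([np.cos(y),np.sin(y)]);Y=np.array([np.sin(y),-np.cos(y)])
b=np.array([.5115,.1275]);s=b-.0434*X;d=s-q['tcp_pos'][:2];print(s,d@X/.03,d@Y/.03,(.100+.182-q['tcp_pos'][2])/.03)"
```

```text
(np.float64(121.83851408395535), np.float64(0.015166581408196805))
0.039127814892364415 122.98752996273582
0.04452137604914343 -154.28889318346188
[0.47031878 0.11380083] -2.416524790233368 -6.344306260914432 -4.102396793375174
```

The dial is at five clicks, within 1.5° of the measured angle. Now the lever.

Call:
send_rows(fingers=[0, 0, 0, 0, 0, 0, 0, 0, 0, 0, 0, 0, 0, 0, 0, 0, 0, 0, 0, 0], xyz=[[0, 0, 0], [0, 0, 0], [0, 0, 0], [0, 0, 0], [-0.3, -0.8, 0], [-0.3, -0.8, 0], [-0.3, -0.8, 0], [-0.3, -0.8, 0], [-0.3, -0.8, 0], [-0.3, -0.8, 0], [-0.3, -0.8, 0], [-0.3, -0.74, 0], [0, 0, 0], [0, 0, 0.7], [0, 0, 0.7], [0, 0, 0.7], [0, 0, 0.7], [0, 0, 0.7], [0, 0, 0.6], [0, 0, 0]], roll=[-0.9, -0.9, -0.8, -0.8, 0, 0, 0, 0, 0, 0, 0, 0, 0, 0, 0, 0, 0, 0, 0, 0])

```text
clock: 21.35
tcp_pos: [0.4705, 0.1127, 0.2803]
orientation: [0.0, 0.987, 0.16, -0.001]
ft_force: [-0.4, -0.0, 0.3]
gripper_width: 0.0005
grip_force: 0.0
```

```bash
python3 st.py w6
```

```text
21.35 yaw 18.45 {'tcp_pos': [0.4705, 0.1127, 0.2803], 'joints': [0.0058, 0.3645, -0.4136, 2.0385, 0.2047, 0.7806, -1.7791], 'ft_force': [-0.4354, -0.0418, 0.284], 'ft_torque': [0.0025, 0.011, -0.0146], 'gripper_width': 0.0005, 'grip_force': 0.0}
```

View pics/w6.png

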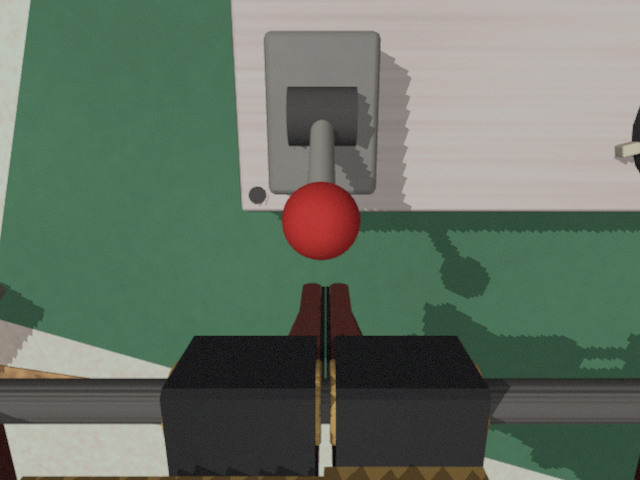

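The ball at (321,221) lies straight ahead of the closed fingers at (326,290). I push along +x.

Call:
send_rows(fingers=[0, 0, 0, 0, 0, 0, 0, 0, 0, 0, 0, 0, 0, 0, 0], xyz=[[0.2, 0, 0], [0.2, 0, 0], [0.2, 0, 0], [0.2, 0, 0], [0.2, 0, 0], [0.2, 0, 0], [0.2, 0, 0], [0.2, 0, 0], [0.2, 0, 0], [0.2, 0, 0], [0.2, 0, 0], [0.2, 0, 0], [0.2, 0, 0], [0.2, 0, 0], [0, 0, 0]], roll=[0, 0, 0, 0, 0, 0, 0, 0, 0, 0, 0, 0, 0, 0, 0])

```text
clock: 23.28
tcp_pos: [0.5492, 0.14, 0.2811]
orientation: [0.001, 0.987, 0.161, -0.002]
ft_force: [-8.5, -1.4, 4.5]
gripper_width: 0.0003
grip_force: 4.6
```

Call:
send_rows(fingers=[0, 0, 0], xyz=[[0.1, 0, 0], [0.05, 0, 0], [0, 0, 0]], roll=[0, 0, 0])

```text
clock: 23.65
tcp_pos: [0.551, 0.1408, 0.2808]
orientation: [0.001, 0.987, 0.161, -0.006]
ft_force: [-19.3, -5.6, 12.7]
gripper_width: 0.0004
grip_force: 11.0
```

```bash
cat >lv.py <<'E'
from la import *
import sys
f=sys.argv[1];im=cv2.imread(f"pics/{f}.png")[:,:,::-1].copy();a,s=blob(im,0,4,(200,0,450,330));p=ray(cal(f),a,.1234)
y=np.radians(18.4);u=p[:2]-[.5992,-.044];print(a,s,"ball jig x",u@[np.cos(y),np.sin(y)]-.04,"y",u@[-np.sin(y),np.cos(y)]-.085,"(thrown -0.0014, 0.105)")
E
python3 st.py w7; python3 lv.py w7
```

```text
23.65 yaw 18.49 {'tcp_pos': [0.551, 0.1408, 0.2808], 'joints': [-0.0416, 0.4883, -0.3884, 1.835, 0.2338, 0.8755, -1.7899], 'ft_force': [-19.3239, -5.6118, 12.7246], 'ft_torque': [-1.1869, 4.3578, -0.0124], 'gripper_width': 0.0004, 'grip_force': 10.958}
[323.74001339 268.3153314 ] [ 287  231   75   76 4481] ball jig x -0.0029050731123595255 y 0.10493769486498648 (thrown -0.0014, 0.105)
```

The force rose against the lever's end stop and the ball sits at its thrown position. I back off and rise.

Call:
send_rows(fingers=[0, 0, 0, 0, 0, 0, 0, 0, 0, 0, 0, 0], xyz=[[-0.4, 0, 0], [-0.6, 0, 0], [-0.6, 0, 0], [-0.6, 0, 0], [0, 0, -0.6], [0, 0, -0.6], [0, 0, -0.6], [0, 0, -0.6], [0, 0, -0.6], [0, 0, -0.6], [0, 0, 0], [0, 0, 0]], roll=[0, 0, 0, 0, 0, 0, 0, 0, 0, 0, 0, 0])

```text
clock: 25.2
tcp_pos: [0.4919, 0.1206, 0.3891]
orientation: [0.0, 0.987, 0.161, 0.0]
ft_force: [-0.5, -0.1, -0.6]
gripper_width: 0.0004
grip_force: 0.0
```

```bash
python3 st.py w8; python3 lv.py w8
```

```text
25.2 yaw 18.48 {'tcp_pos': [0.4919, 0.1206, 0.3891], 'joints': [0.0343, 0.2595, -0.4403, 1.8756, 0.1278, 1.0338, -1.7068], 'ft_force': [-0.5193, -0.118, -0.578], 'ft_torque': [0.055, 0.0305, 0.0198], 'gripper_width': 0.0004, 'grip_force': 0.0}
[323.80549199  98.09439359] [ 301   74   46   49 1748] ball jig x -0.00238676642850192 y 0.10491940919224378 (thrown -0.0014, 0.105)
```

View pics/w8.png

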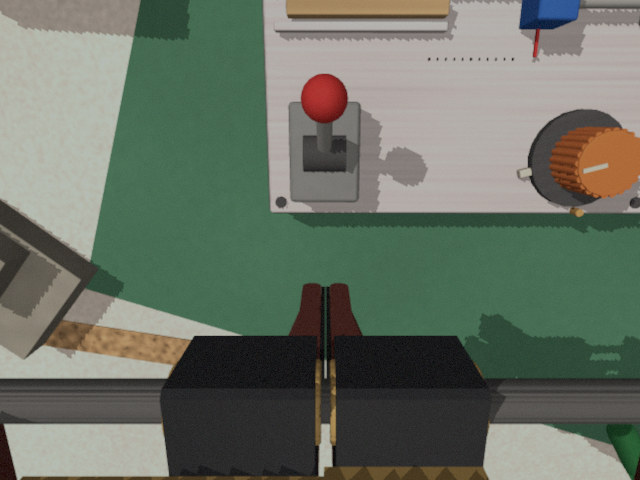

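The lever is thrown, with the ball at (324,98). The dial's lug at (524,173) and pin at (576,212) are unchanged, and the gripper is clear. I hand in.

```bash
python3 -c "
from rig import *
print(close_job())"
```

```text
the job is handed in; nothing more can be done
None
```

I wound the dial back to its end stop, brought it forward five clicks and threw the lock lever fully over. The job is handed in, with no verdict returned; my last pictures showed the dial and lever where they should be and the gripper clear.

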